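# Pop the fuse hatch

### The job

The fuses in the small supply unit with the narrow hatch are to be checked. With a fingertip, press that narrow hatch down on its ridged press pad once, as far as it goes, then take the finger away so that the latch pops the hatch up, and leave it standing open without pushing it back. Leave the other unit's wide hatch shut, and do not pick up or shift the loose things lying about.

Things in the scene. Friction and masses are not known exactly. Their poses are not given: they have to be found in the camera images.
- fuse_unit: Fuse unit: a fixed grey bench supply box, 150 (x) x 124 (y) x 60 mm high to its deck; origin at the centre of its underside, x from the hatch's free edge to its hinge (away from the robot at yaw 0), z up. Its one hatch is narrow, 60 mm wide and 106 long, in the middle of the deck; shut, the hatch's top is 71 mm above the worktop, 11 mm proud of the deck.
- fuse_hatch (a joint): Narrow hatch, rad: 0 to 0.015 latched, - pressed in (stop -0.075), + free edge up. Hinge along the unit's y at its x +50, z 63 mm. Push-push latch: about 4 to 5 N; the pad must go down 5.2 mm or more (below -0.065; stop at 6 mm). As the finger then rises, a spring swings the hatch to about 0.68, where it stays. A shorter press leaves it latched; pushing it down to the stop again latches it shut.
- fuse_pad (a point): Centre of the press pad on top of the narrow hatch: three low ridges 28 mm wide, 80 mm from the hinge axis and 22 mm from the free edge; 72 mm above the worktop when shut. It rides with the hatch (about 50 mm higher when open); z points out of the hatch's top.
- battery_unit: Battery unit, to be left alone: a fixed grey bench supply box, 150 (x) x 124 (y) x 60 mm high to its deck; origin at the centre of its underside, x from the hatch's free edge to its hinge (away from the robot at yaw 0), z up. Same housing, but its hatch is 100 mm wide and 106 long.
- battery_hatch (a joint): Wide hatch hinge, same latch and signs as the narrow one; it starts latched shut and must stay so.
- battery_pad (a point): Centre of the like press pad on the wide hatch.
- cast_frame: Loose die-cast aluminium frame lying flat, 99 x 113 x 30 mm, on the right of the worktop; origin at the centre of its underside. Bystander.
- caliper: Loose caliper lying flat, 72 x 235 x 15 mm, long along its y; origin under its centre. Bystander.
- marker: Loose marker pen lying flat, 14 x 136 x 15 mm, long along its y; origin under its centre. Bystander.

How it is judged:
On the way, in this order (a step that is already met when the one before it is completed fails the run):
1. a finger presses the narrow hatch in (value of joint fuse_hatch below -0.05 rad and contact force between the fingers and fuse_unit above 1 N).
2. the narrow hatch has popped up (value of joint fuse_hatch above 0.5 rad), for 0.3 s.
At the end, for the whole second after the job is handed in: The narrow hatch stands open by itself at more than 0.5 rad and at rest, the wide hatch is latched shut (within 0.03 rad), and the cast frame, caliper and marker are within 20 mm of where they lay (value of joint fuse_hatch above 0.5 rad and velocity of joint fuse_hatch between -0.1 and 0.1 rad/s and value of joint battery_hatch between -0.03 and 0.03 rad and distance of each of cast_frame, caliper, marker from where it was at the start of the episode below 0.02 m); the robot touches nothing.
It fails at once if the popped hatch is pushed back towards shut (faster than 0.15 rad/s while more than 0.06 rad open) (value of joint fuse_hatch above 0.06 rad and velocity of joint fuse_hatch below -0.15 rad/s).
It fails at once if the wide hatch is pressed in or opened (more than 0.03 rad) (value of joint battery_hatch below -0.03 rad or value of joint battery_hatch above 0.03 rad).
It fails at once if a loose thing is shifted or lifted (more than 20 mm) (distance of any of cast_frame, caliper, marker from where it was at the start of the episode above 0.02 m).
It also fails if it takes over 30 s, if anything falls off the work surface, if the arm or the gripper's body presses on something with over 40 N, if the wrist force passes 120 N, or if a joint passes its speed limit or range.

### The arm

A 6-joint arm with a two-finger parallel gripper is mounted at the origin on a cart in front of the work surface, level with it; the furniture and walls round the work are solid. World frame = base frame: x ahead of the robot, y to its left, z up, the work surface at z = 0. Lengths are in m, angles in rad, forces in N, time in s.
With the tool pointing down it reaches from about 0.3 to 0.95 m from the base axis. Payload 3.1 kg.
Tool frame: the origin (TCP) lies on the centre line of the jaws, within the pads' length; the fingertips stand 22 mm ahead of it and the grasp point (between the pads) lies 3 mm ahead of it; z points along the fingers, y is the direction in which the jaws open and shut (so a half turn about z gives the same grasp; the last joint's range is limited). The gripper opens to 85 mm and grips with 20 to 120 N. Pads are 22 mm wide; open, the fingers measure 114 mm over their backs; the gripper's body (76 mm by 85 mm) begins 54 mm behind the grasp point. The pads swing forward as they close: fully open they stand 13 mm farther back than shut.
Start: joints at [-1.393, 0.308, 1.634, -0, 1.2, -0.07], TCP at [0.153, -0.606, 0.253] pointing down, gripper open.
Joint ranges: [-3.06, 3.06], [-0.79, 1.96], [0.05, 2.63], [-1.19, 4.34], [0.05, 2.64], [-2.94, 2.94]. Speed limits (rad/s): [2.79, 2.79, 3.14, 3.14, 3.14, 3.14].

### API

Orientations are given as [roll, pitch, yaw] about the fixed x, y, z axes, in that order (R = Rz(yaw) Ry(pitch) Rx(roll)).
In Python, from workcell import * gives the robot as it stands.
- The arm moves only by the tool carry_out, never from a script. Its argument "steps" is one flat list of numbers, 7 for each row, row after row: the turn, a rotation vector about the tool's x, y, z scaled (see below), then the shift along the tool's x, y, z scaled (see below), then the opening in per cent of the stroke, from 0 (shut) to 100 (fully open). A call has 1 to 8 rows; each row is the pose to reach, as a shift and turn from the pose commanded when the call began, along the tool's axes at that moment, turning the shorter way round; what a row does not reach only later rows make up. The controller multiplies each number of a shift by 0.15 m and each number of a turn by pi rad. A row lasts 1/12 s, in which the tool goes at most 41.7 mm and 7.16 degrees, less where a joint would pass 70% of its speed; a pose out of reach is approached as far as the arm can. A call with a number of a shift or a turn outside -1 to 1 is refused whole. A call with a gripper value outside its range is refused whole. The fingers move at their own pace and stop on an object; "squeeze" is the grip in N (left out, the last holds). Time passes only in rows, so rows that repeat a pose let the fingers close. It gives the time, the measured TCP pose, the force and the opening at its end, in the units of the state.
- get_state(): the state, without advancing time (a new reading comes with each control period).
- camera(name): name is "side" or "top"; returns the picture (400x640x3 uint8, blue, green, red); there is no depth.
- camera_info(name): a dict with "K" (3x3 intrinsics, pixels), "R" (3x3) and "t" (3): a world point X has camera coordinates R X + t. Camera axes: x right, y down, z forward; pixel columns grow to the right and rows downward; lengths in m; the calibration is good to about 2 mm. A picture is of the moment at which its call begins. camera_info takes no time and is no camera call.
- close_job(): hands the job in, once; it reports no verdict.
The state is a dict: "time": time; "joint_pos": joint angles; "joint_vel": joint speeds; "tau": joint torques, N m; "position": TCP position; "tool_rot": TCP orientation; "force": force on the tool from outside, world axes, zero at the start; "wrist_torque": the same for the moment, N m; "width": opening from 0.0 (shut) to 1.0 (fully open).
Only numpy, scipy, OpenCV 4.12 (cv2) and the standard library are available. Lean on these libraries where they do the work, as an engineer would, in place of code of your own. Each camera call takes 0.05 s, during which the arm holds its last target.

## Working session

There is one attempt and no reset: what is moved stays moved. The work goes in short steps, Python scripts to look and compute and a tool call to move; the robot and the scene stay as the last step left them, time stands still between calls to the robot, and variables do not carry over. Pictures are saved under pics/ and viewed, and the job is handed in when it is done.

Besides the shell and the picture viewer there is one more tool, called after "Call:" as name(argument=value, ...) on one line, values as JSON. carry_out: Moves the arm, as the interface text tells. Its arguments: {"type":"object","properties":{"steps":{"type":"array"},"squeeze":{"type":"number"}},"required":["steps"]}

```bash
mkdir -p pics
python3 - <<'E'
from workcell import *
import cv2
print(get_state())
for n in("side","top"):
    cv2.imwrite(f"pics/{n}0.png",camera(n)); i=camera_info(n); print(n,i)
E
```

```text
{'time': 0.0, 'joint_pos': array([-1.39267372e+00,  3.09010223e-01,  1.63523328e+00,  3.95448162e-06,
        1.19968108e+00, -6.97255874e-02]), 'joint_vel': array([ 4.40253835e-04,  1.01401941e-04,  5.98107681e-04,  3.40309421e-04,
       -4.32200067e-05, -1.84586434e-03]), 'tau': array([-3.34920906e-04, -4.15249979e+01, -2.76663709e+01, -2.20121233e-04,
        1.02282557e-02, -1.65159219e-05]), 'position': array([ 0.15314291, -0.60513305,  0.25202151]), 'tool_rot': array([-3.13926665e+00, -1.66135802e-04,  2.47846559e-01]), 'force': array([0.41433398, 0.40528334, 0.8240727 ]), 'wrist_torque': array([-0.022741  , -0.05103691,  0.00289445]), 'width': 1.0002062754051022}
side {'K': array([[488.73447746,   0.        , 307.54616345],
       [  0.        , 488.73447746, 193.96307555],
       [  0.        ,   0.        ,   1.        ]]), 'R': array([[-0.99004234, -0.13882482, -0.02332021],
       [-0.0559944 ,  0.54036241, -0.83956721],
       [ 0.12915413, -0.82990128, -0.54275508]]), 't': array([0.54606733, 0.09937799, 1.39099527])}
top {'K': array([[452.11319816,   0.        , 317.62135086],
       [  0.        , 452.11319816, 195.07621197],
       [  0.        ,   0.        ,   1.        ]]), 'R': array([[ 6.88690642e-03, -9.99976282e-01,  7.48768231e-05],
       [-9.83844047e-01, -6.78919829e-03, -1.78898847e-01],
       [ 1.78895113e-01,  1.15839250e-03, -9.83867469e-01]]), 't': array([-0.01817191,  0.53497366,  1.56891595])}
```

View pics/side0.png

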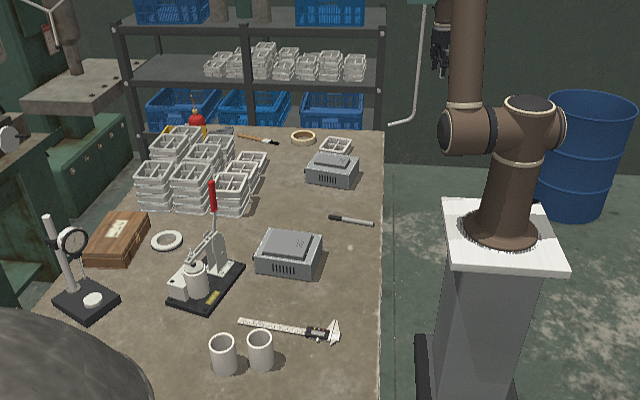

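View pics/top0.png

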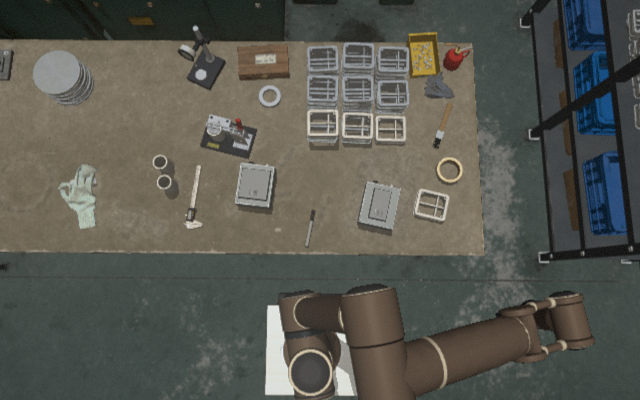

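The top view shows the narrow-hatch unit at about (380,205) and the wide-hatch one at (256,186). I'll enlarge the narrow one.

Run:
```python
import cv2
a=cv2.imread("pics/top0.png")[170:240,345:455]; cv2.imwrite("pics/c1.png",cv2.resize(a,None,fx=7,fy=7,interpolation=cv2.INTER_CUBIC))
a=cv2.imread("pics/side0.png")[130:200,290:380]; cv2.imwrite("pics/c2.png",cv2.resize(a,None,fx=8,fy=8,interpolation=cv2.INTER_CUBIC))
```

```text
(no output)
```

View pics/c1.png

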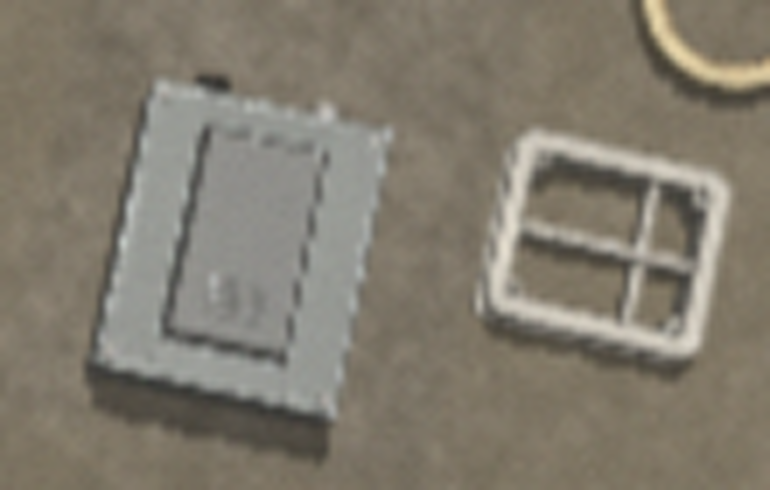

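View pics/c2.png

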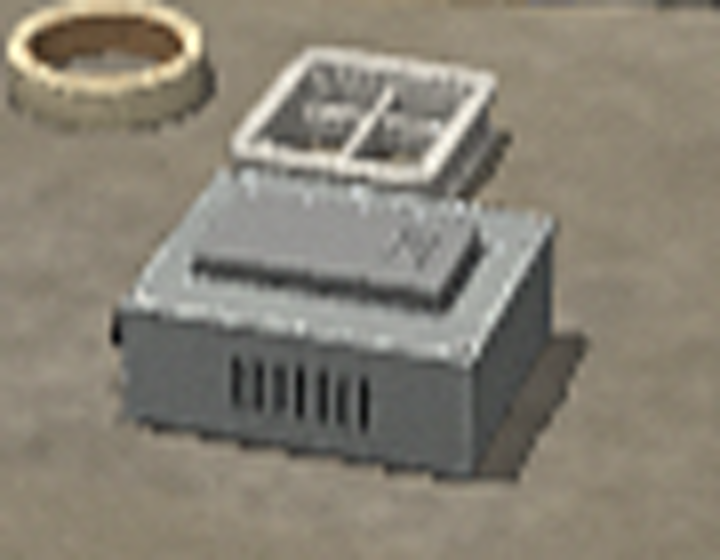

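```bash
cat > h.py <<'E'
import numpy as np
from workcell import *
from scipy.optimize import least_squares
def ray(n,uv,z):
    i=camera_info(n);K,R,t=i["K"],i["R"],i["t"]
    d=R.T@np.linalg.solve(K,[*uv,1.]);c=-R.T@t
    return c+d*(z-c[2])/d[2]
def proj(n,X):
    i=camera_info(n);p=(np.atleast_2d(X)@i["R"].T+i["t"])@i["K"].T
    return p[:,:2]/p[:,2:]
E
python3 - <<'E'
from h import *
T=lambda u,v:((u+.5)/7-.5+345,(v+.5)/7-.5+170)
S=lambda u,v:((u+.5)/8-.5+290,(v+.5)/8-.5+130)
tc=[T(152,85),T(388,130),T(95,362),T(333,415)]  # FL FR NL NR
P=[ray("top",c,.06) for c in tc]; print(np.round(P,4))
sc=[S(125,300),S(222,172),S(470,355),S(553,215)]
Q=[ray("side",c,.06) for c in sc]; print(np.round(Q,4))
print("pad top",ray("top",T(235,298),.072),"side",ray("side",S(413,243),.072))
M=np.array([[75,62,60],[75,-62,60],[-75,62,60],[-75,-62,60]])/1e3
def pts(p,M):
    c,s=np.cos(p[2]),np.sin(p[2]);return M@np.array([[c,-s,0],[s,c,0],[0,0,1]]).T+[p[0],p[1],0]
def f(p):
    X=pts(p,M);return np.r_[(proj("top",X)-tc).ravel(),(proj("side",X)-sc).ravel()]
r=least_squares(f,[*np.mean(P,0)[:2],-.2]);print(r.x,np.round(r.fun,1))
pd=pts(r.x,np.array([[-.03,0,.072]]));print("pad",pd)
E
```

```text
[[ 0.5826 -0.1879  0.06  ]
 [ 0.5601 -0.3076  0.06  ]
 [ 0.4403 -0.1575  0.06  ]
 [ 0.4145 -0.2764  0.06  ]]
[[ 0.5849 -0.1924  0.06  ]
 [ 0.5591 -0.3065  0.06  ]
 [ 0.4423 -0.1624  0.06  ]
 [ 0.4157 -0.2815  0.06  ]]
pad top [ 0.47152546 -0.22671933  0.072     ] side [ 0.47061328 -0.22986458  0.072     ]
[ 0.49998119 -0.23318774 -0.20905322] [ 0.1 -1.   0.5 -0.1 -0.2  0.2  0.6  0.2 -0.6  0.6 -0.3 -0.4  0.8  0.9
  0.5  0.5]
pad [[ 0.47063435 -0.22696173  0.072     ]]
```

Both cameras agree within about 3 mm: the unit is at (0.500, -0.233) with yaw -0.209, and the pad is at (0.4707, -0.227, 0.072). I'll shut the fingers and move over at height.

Call:
carry_out(steps=[0,0,0,0.89,-0.64,0,0,0,0,0,0.89,-0.64,0,0,0,0,0,0.89,-0.64,0,0,0,0,0,0.89,-0.64,0,0,0,0,0,0.89,-0.64,0,0], squeeze=20)

```text
time: 0.52
position: [0.2625, -0.4742, 0.2522]
tool_rot: [-3.136, -0.003, 0.252]
force: [0.5, 0.2, -0.2]
width: 0.3
```

Call:
carry_out(steps=[0,0,0,0.89,-0.64,0,0,0,0,0,0.89,-0.64,0,0,0,0,0,0.89,-0.64,0,0,0,0,0,0.89,-0.64,0,0,0,0,0,0.89,-0.64,0,0])

```text
time: 0.93
position: [0.3681, -0.3492, 0.2528]
tool_rot: [-3.138, -0.002, 0.253]
force: [-1.0, 0.5, 0.0]
width: 0.001
```

Call:
carry_out(steps=[0,0,0.1455,0.89,-0.64,0.2,0,0,0,0.1455,0.89,-0.64,0.2,0,0,0,0.1455,0.89,-0.64,0.2,0,0,0,0.1455,0.89,-0.64,0.2,0,0,0,0.1455,0.89,-0.64,0.2,0,0,0,0.1455,0.89,-0.64,0.2,0,0,0,0.1455,0.89,-0.64,0.2,0])

```text
time: 1.52
position: [0.4708, -0.2282, 0.2226]
tool_rot: [3.141, 0.002, -0.207]
force: [0.5, -0.8, 0.5]
width: -0.003
```

Run:
```python
from h import *
import cv2
s=get_state()
for k in("time","position","tool_rot","force","width"):print(k,s[k])
from scipy.spatial.transform import Rotation as Ro
R=Ro.from_euler("xyz",s["tool_rot"]).as_matrix()
print("to z .12:",R.T@(np.array([.4707,-.227,.12])-s["position"])/.15, "axis z",R[:,2])
p=proj("side",[s["position"]+R[:,2]*.022])[0];print("tip px",p, proj("top",[s["position"]+R[:,2]*.022])[0])
a=camera("side")[80:200,260:420];cv2.imwrite("pics/s1.png",cv2.resize(a,None,fx=5,fy=5,interpolation=cv2.INTER_CUBIC))
```

```text
time 1.5167
position [ 0.47077396 -0.22824289  0.22262536]
tool_rot [ 3.14124634e+00  1.56334577e-03 -2.06513401e-01]
force [ 0.54675241 -0.77147591  0.52251396]
width -0.0026320153216924432
to z .12: [-0.00111205 -0.00824571  0.68416882] axis z [-1.60113691e-03 -1.83886534e-05 -9.99998718e-01]
tip px [341.68125277 124.19164899] [383.88567712 206.72421231]
```

View pics/s1.png

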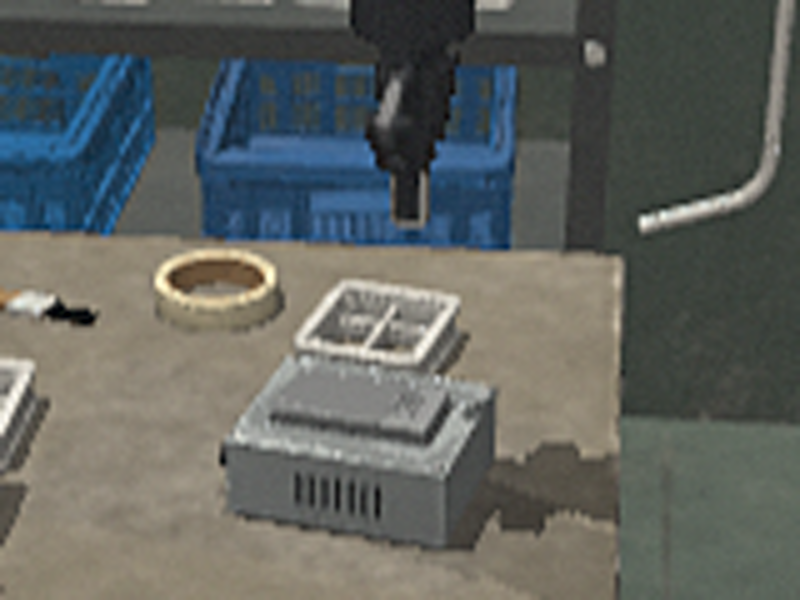

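The shut fingertip shows at (341.6, 125), against a predicted (341.7, 124.2), so the 22 mm tip offset holds. I'll descend to about 5 mm above the pad.

Call:
carry_out(steps=[0,0,0,0,-0.008,0.25,0,0,0,0,0,-0.008,0.5,0,0,0,0,0,-0.008,0.7,0,0,0,0,0,-0.008,0.8,0,0,0,0,0,-0.008,0.82,0,0,0,0,0,-0.008,0.82,0])

```text
time: 2.07
position: [0.4697, -0.2282, 0.0993]
tool_rot: [-3.141, 0.003, -0.211]
force: [-0.1, 0.8, 0.4]
width: -0.001
```

Run:
```python
from h import *
import cv2
s=get_state()
for k in("time","position","tool_rot","force","width"):print(k,s[k])
a=cv2.resize(camera("side")[110:190,290:390],None,fx=7,fy=7,interpolation=cv2.INTER_CUBIC)
cv2.imwrite("pics/s2.png",a)
```

```text
time 2.0667
position [ 0.46968221 -0.22822774  0.09931901]
tool_rot [-3.14107109e+00  2.57504997e-03 -2.11064480e-01]
force [-0.08026048  0.75111152  0.38356474]
width -0.0008114517589751104
```

View pics/s2.png

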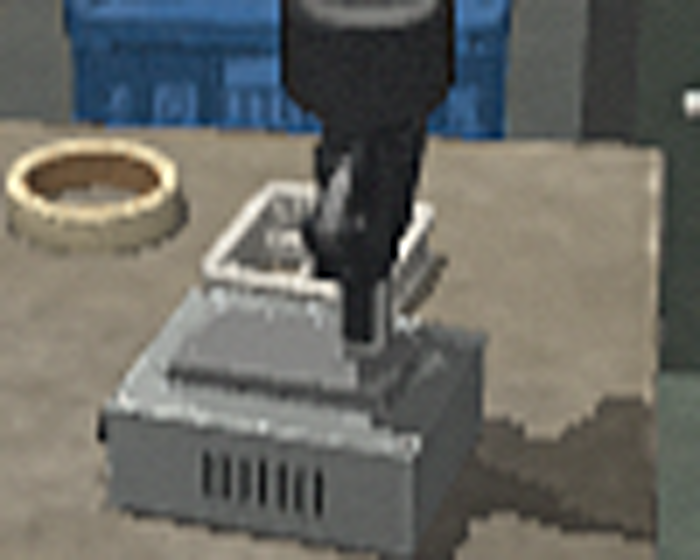

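The fingertip sits just above the pad ridges at crop (362,350). Next I'll press about 11 mm, nominally to the stop.

Call:
carry_out(steps=[0,0,0,0,0,0.02,0,0,0,0,0,0,0.04,0,0,0,0,0,0,0.06,0,0,0,0,0,0,0.073,0,0,0,0,0,0,0.073,0])

```text
time: 2.53
position: [0.4721, -0.2282, 0.0903]
tool_rot: [3.14, -0.003, -0.209]
force: [0.3, -1.9, 4.5]
width: -0.002
```

Call:
carry_out(steps=[0,0,0,0,0,0.01,0,0,0,0,0,0,0.02,0,0,0,0,0,0,0.02,0])

```text
time: 2.78
position: [0.472, -0.2282, 0.0875]
tool_rot: [3.14, -0.002, -0.209]
force: [-1.7, -1.8, 4.8]
width: 0.001
```

Call:
carry_out(steps=[0,0,0,0,0,0.01,0,0,0,0,0,0,0.02,0,0,0,0,0,0,0.02,0])

```text
time: 3.03
position: [0.4721, -0.2283, 0.087]
tool_rot: [3.14, -0.001, -0.209]
force: [-6.8, 1.1, 22.8]
width: 0.002
```

The force has jumped to 23 N and z has stalled, so the hatch is on its stop. I'll rise straight up, quickly.

Call:
carry_out(steps=[0,0,0,0,0,-0.27,0,0,0,0,0,0,-0.54,0,0,0,0,0,0,-0.8,0,0,0,0,0,0,-1,0,0,0,0,0,0,-1,0,0,0,0,0,0,-1,0])

```text
time: 3.53
position: [0.4725, -0.2278, 0.2358]
tool_rot: [3.14, -0.005, -0.209]
force: [0.1, -0.2, -0.8]
width: 0.001
```

Run:
```python
from h import *
import cv2
s=get_state()
for k in("time","position","tool_rot","force","width"):print(k,s[k])
cv2.imwrite("pics/s3.png",cv2.resize(camera("side")[90:190,280:390],None,fx=6,fy=6,interpolation=cv2.INTER_CUBIC))
cv2.imwrite("pics/t3.png",camera("top"))
```

```text
time 3.5333
position [ 0.47253742 -0.22776727  0.23579074]
tool_rot [ 3.14027178 -0.00506972 -0.20902899]
force [ 0.10587106 -0.16278817 -0.81108431]
width 0.0009654482122075708
```

View pics/s3.png

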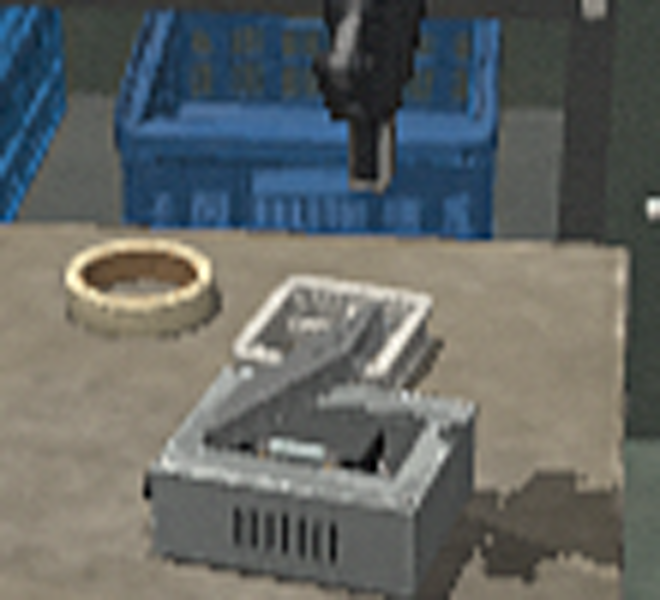

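View pics/t3.png

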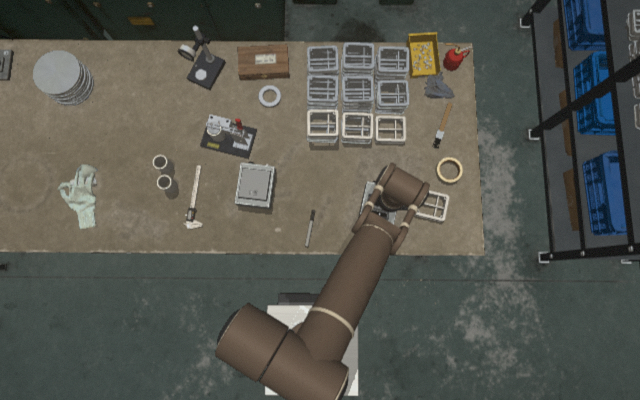

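The hatch stands open, with its free edge near crop (372,305) and the bay visible. The loose things and the wide hatch look unchanged. I'll hold for half a second, then check the angle.

Call:
carry_out(steps=[0,0,0,0,0,0,0,0,0,0,0,0,0,0,0,0,0,0,0,0,0,0,0,0,0,0,0,0,0,0,0,0,0,0,0,0,0,0,0,0,0,0])

```text
time: 4.13
position: [0.471, -0.2273, 0.233]
tool_rot: [-3.141, 0.001, -0.209]
force: [-0.4, -0.6, 1.1]
width: 0.003
```

Run:
```python
from h import *
import cv2
im=camera("side"); p0=np.array([.5,-.233]);y=-.209
crop=cv2.resize(im[90:190,280:390],None,fx=6,fy=6,interpolation=cv2.INTER_CUBIC)
for q,col in((.5,(0,0,255)),(.68,(0,255,0))):
    pts=[]
    for w in(-.03,.03):
        lx,lz=.05-.102*np.cos(q)-.008*np.sin(q)*-1*-1*-1,.063+.102*np.sin(q)+.008*np.cos(q)
        c,s=np.cos(y),np.sin(y);X=[p0[0]+c*lx-s*w,p0[1]+s*lx+c*w,lz]
        pts.append(proj("side",[X])[0])
    for u in pts: cv2.circle(crop,tuple(int(v) for v in ((u-[280,90]+.5)*6)),4,col,-1)
cv2.imwrite("pics/s4.png",crop)
a=cv2.imread("pics/top0.png").astype(int);b=camera("top").astype(int)
for n,(r0,r1,c0,c1) in dict(caliper=(160,235,180,208),marker=(205,250,302,320),wide=(158,214,230,280),frame=(188,224,427,452)).items():
    d=abs(a-b)[r0:r1,c0:c1].max(2);print(n,d.max(),(d>25).sum())
```

```text
caliper 8 0
marker 8 0
wide 9 0
frame 115 17
```

View pics/s4.png

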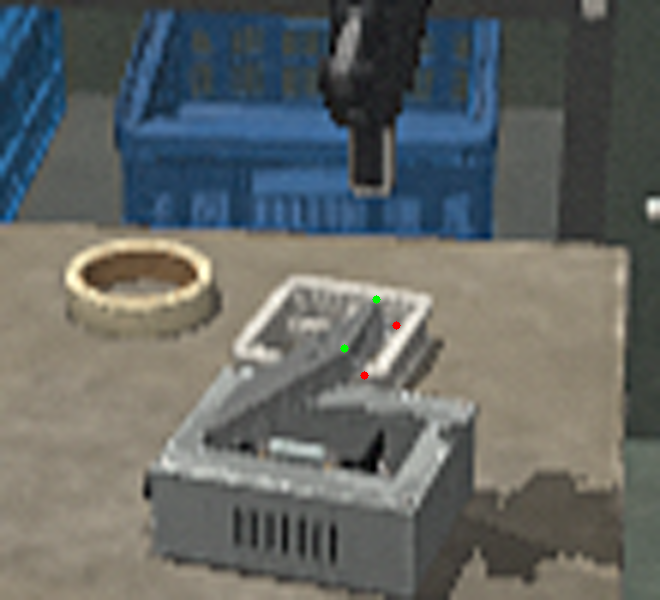

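The free edge falls on the green markers for 0.68 rad, well clear of the red ones for 0.5, and it hasn't moved since the previous picture. The caliper, marker and wide hatch haven't changed. The 17 changed pixels by the frame are probably the arm covering its edge, since the frame sits in the same place in the side view. I'll hand in.

```bash
python3 -c "
from workcell import *
print(close_job())"
```

```text
the job is handed in; nothing more can be done
None
```

I pressed the narrow hatch's pad once with the shut fingertips, down to its stop (the force jumped to about 23 N and the finger stalled). I then rose straight up 0.15 m, the hatch popped open, and I handed the job in at about 4.2 s.

- **Narrow hatch:** its free edge matches the position predicted for 0.68 rad, and it looked the same in two pictures about 0.6 s apart.
- **Wide hatch, caliper and marker:** no change in the top view between the start and the end.
- **Cast frame:** the top-view comparison showed 17 changed pixels in the part of the frame I compared. I put these down to the arm partly covering it. The frame looks to be in the same place in the side view, but I judged that by eye and did not measure it.
- **Gripper:** at the end it was about 0.14 m above the pad's shut height, clear of everything. The force reading was down to its usual level of about 1 N.

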